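# Roll the culture tube onto the counting line

## Robot

A 7-joint arm with a two-finger parallel gripper is mounted at the origin on the work surface. World frame = base frame: x ahead of the robot, y to its left, z up, the work surface at z = 0. Lengths are in m, angles in rad, forces in N, time in s.
With the tool pointing down it reaches from about 0.425 to 0.925 m from the base axis. Payload 6.8 kg.
Tool frame: the origin (TCP) lies at the very end of the fingers, on their centre line; the grasp point (between the pads) lies 19 mm behind it (r.tcp_to_grasp is the distance from the TCP to the grasp point, in m); z points along the fingers, y is the line along which they close (so a half turn about z gives the same grasp; the last joint's range is limited). The gripper opens to 85 mm and grips with 20 to 120 N. Pads are 22 mm wide; open, the fingers measure 114 mm over their backs; the gripper's body (76 mm by 85 mm) begins 54 mm behind the grasp point. The pads swing forward as they close: fully open they stand 13 mm farther back than shut.
Start: joints at [1.186, 0.477, 0.022, 1.555, -0.011, 1.109, -0.083], TCP at [0.184, -0.649, 0.231] pointing down, gripper open.
Joint ranges: [-2.96, 2.96], [-0.34, 2.1], [-1.41, 1.46], [0.24, 2.44], [-1.37, 4.51], [0.17, 1.92], [-2.96, 2.96]. Speed limits (rad/s): [2.39, 2.39, 3.14, 3.14, 3.14, 3.14, 3.14].

## Interface

Orientations are given as a rotation vector (axis times angle).
In Python, from bench import r gives the robot as it stands.
- The arm moves only by the tool step_arm, never from a script. Its argument "moves" is a list of rows, each a list of 7 numbers: the shift along the tool's x, y, z in mm, then the turn, a rotation vector about the tool's x, y, z in rad, then the finger opening in mm, from 0 to 85.4. A call has 1 to 8 rows; each row is the pose to reach, as a shift and turn from the pose commanded when the call began, along the tool's axes at that moment; what a row does not reach only later rows make up. A row lasts 1/10 s, in which the tool goes at most 50 mm and 8.59 degrees, less where a joint would pass 70% of its speed; a pose out of reach is approached as far as the arm can. A call with a gripper value outside its range is refused whole. The fingers move at their own pace and stop on an object; "grip_force" is the grip in N (left out, the last holds). Time passes only in rows, so rows that repeat a pose let the fingers close. It gives the time, the measured TCP pose, the force, the opening and the grip force at its end, in the units of the state.
- r.get_obs(): the state, without advancing time (a new reading comes with each control period).
- r.grab_frame(name): name is "scene" or "top" or "wrist"; returns a dict with "image" (400x640x3 uint8, red, green, blue), "depth" (400x640 float32, m along the optical axis (not along the pixel's ray), 0 where there is no reading), "mtx" (3x3 intrinsics, pixels), "rvec" (rotation vector, rad) and "tvec" (3), from world to camera coordinates, as OpenCV has them. Camera axes: x right, y down, z forward; pixel columns grow to the right and rows downward; lengths in m; the calibration is good to about 2 mm. A picture is of the moment at which its call begins.
- r.hand_in(): hands the job in; it is judged then, once.
The state is a dict: "clock": time; "joints": joint angles; "qvel": joint speeds; "tau": joint torques, N m; "tcp_pos": TCP position; "orientation": TCP orientation; "contact_force": force on the tool from outside, world axes, zero at the start; "moment": the same for the moment, N m; "grip_width": finger opening in m; "gripper_force": force on a finger pad.
Only numpy, scipy, OpenCV 4.12 (cv2) and the standard library are available. Lean on these libraries where they do the work, as an engineer would, in place of code of your own. Each camera call takes 0.05 s, during which the arm holds its last target. There are 200 camera calls.

## Task

The loose roll tube (the stoppered glass culture tube lying on the light box) has to be set up for colony counting: lay a fingertip on top of it with light pressure and roll it sideways under the finger, stroke by stroke, until the black counting line runs under its middle along the whole tube, then take the hand away and leave it lying still. Do not pick it up or drag it along without rolling, and leave the loupe, the flask and the tally counter where they are.

Things in the scene. Friction and masses are not known exactly. Their poses are not given: they have to be found in the camera images.
- tube: loose glass roll tube, 152 mm long, 25 mm thick from -62 to +62 mm, 70 g, cream inside, black stopper (thinner) at -x. Origin on its axis at mid-length, 12.5 mm above the plate (its top is 55 mm above the bench); x along it; y, z turn as it rolls. Starts 55-125 mm left or right of the line, parallel within 3 deg. It rolls half as far as a finger drawn over its top, and soon stops once let go
- line: the counting line: a flat black strip 4 mm wide and 200 mm long on the white plate, in no way raised. The origin is its middle, at the height of the plate's surface (30 mm above the bench); x runs along the line, y to its left across the plate, z up
- lightbox: the light box, fixed: 300 mm (its x) by 420 mm (its y) by 33 mm high, grey frame and a level white plate 264 by 384 mm whose surface is 30 mm above the bench; the 18 mm wide frame stands 3 mm above the plate. The origin is the centre of its underside
- loupe: bystander: stand loupe, 44 mm in diameter and 52 mm high, black with a clear foot, standing loose on the plate on the other side of the line from the tube, 55 to 125 mm from the line. Origin at the centre of its foot, z up
- flask: bystander: conical glass flask with a black bung, 84 mm in diameter at the foot, 152 mm high, loose on the bench left of the light box. Origin at the centre of its foot
- tally: bystander: steel hand tally counter, 46 mm in diameter and 25 mm high, loose on the bench right of the light box. Origin at the centre of its underside
Things that resemble listed ones, but are neither listed nor needed, are in the scene too. Of the things like the tube, leave any that is purple, turquoise or yellow; of the rest the larger one is meant.

How it is judged:
By the outcome, as a careful person would: the job done as asked, in the order asked, and still so for the second after the job is handed in, with the robot touching nothing.
It also fails if it takes over 58 s, if anything falls off the work surface, if the arm or the gripper's body presses on something with over 40 N, if the wrist force passes 120 N, or if a joint passes its speed limit or range.

## Working session

There is one attempt and no reset: what is moved stays moved. The work goes in short steps, Python scripts to look and compute and a tool call to move; the robot and the scene stay as the last step left them, time stands still between calls to the robot, and variables do not carry over. Pictures are saved under pics/ and viewed, at most 10 in all, crops included, and the job is handed in when it is done.

Besides the shell and the picture viewer there is one more tool, called after "Request:" in YAML: its name, and indented under it one key for each argument. step_arm: Moves the arm, as the interface text tells. Its arguments: {"type":"object","properties":{"moves":{"type":"array","items":{"type":"array","items":{"type":"number"}}},"grip_force":{"type":"number"}},"required":["moves"]}

```bash
mkdir -p pics
cat > h.py <<'E'
import numpy as np,cv2
from bench import r
def grab(n,fn=None):
    f=r.grab_frame(n)
    if fn: cv2.imwrite('pics/'+fn,f['image'][:,:,::-1])
    return f
def ray(f,u,v,z):
    R=cv2.Rodrigues(np.array(f['rvec'],float))[0];t=np.array(f['tvec'],float).ravel()
    c=-R.T@t;d=R.T@np.linalg.inv(f['mtx'])@np.array([u,v,1.])
    return c+d*(z-c[2])/d[2]
E
python3 - <<'E'
from h import *
import pickle
f=grab('top','top.png');pickle.dump(f,open('top.pkl','wb'))
f=grab('scene','scene.png')
o=r.get_obs();print(o)
E
```

```text
{'clock': 0.1, 'joints': array([ 1.18590033,  0.47771833,  0.02234775,  1.55634196, -0.01153728,
        1.10930734, -0.08311247]), 'qvel': array([-0.00014457, -0.00127577,  0.00060633, -0.00258223, -0.00168745,
       -0.00077908,  0.00026758]), 'tau': array([ 6.33162635e-03, -5.97752881e+01,  1.61428951e+00, -2.81953865e+01,
        1.28310811e-02,  4.98296853e-03, -2.60102911e-05]), 'tcp_pos': array([ 0.18431201, -0.64879515,  0.23042691]), 'orientation': array([-3.10995495e+00, -4.33159420e-01,  4.94368993e-04]), 'contact_force': array([ 0.62644983, -0.38804109, -0.23974242]), 'moment': array([ 0.03673542, -0.00101383,  0.00176204]), 'gripper_force': 0.0, 'grip_width': 0.08564251861303233}
```

View pics/top.png

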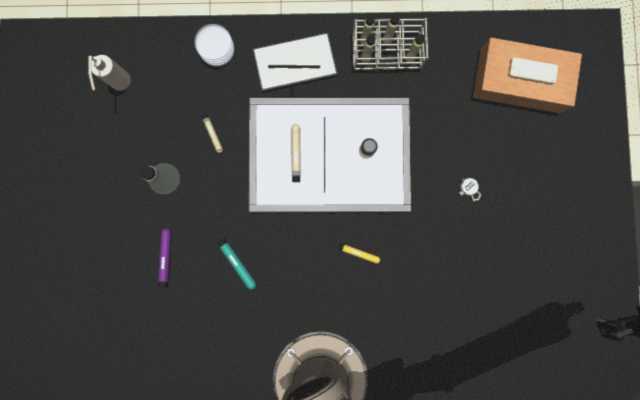

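View pics/scene.png

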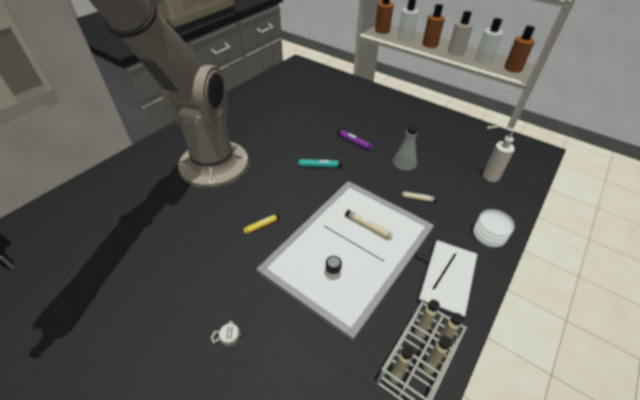

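The top view shows the cream tube on the plate around (296,152) with its stopper toward the robot, the line at column 324 (rows 117–192), and the loupe at (369,147). I'll enlarge this area.

Run:
```python
from h import *
import pickle
f=pickle.load(open('top.pkl','rb'))
c=f['image'][100:210,250:410,::-1]
cv2.imwrite('pics/crop.png',cv2.resize(c,None,fx=5,fy=5,interpolation=cv2.INTER_CUBIC))
g=cv2.cvtColor(f['image'],cv2.COLOR_RGB2GRAY).astype(float); im=f['image'].astype(float)
def fit(w,rows,z):
    P=[]
    for v in rows:
        k=w(v);u=(k*np.arange(640)).sum()/k.sum();P.append(ray(f,u,v,z)[:2])
    P=np.array(P);p=np.polyfit(P[:,0],P[:,1],1);print(p,np.std(P[:,1]-np.polyval(p,P[:,0])),P[0],P[-1]);return p
def wl(v):
    k=np.zeros(640);k[318:331]=np.clip(200-g[v,318:331],0,None);return k
def wt(v):
    k=np.zeros(640);k[286:308]=np.clip(im[v,286:308,0]-im[v,286:308,2]-25,0,15);return k
fit(wl,range(121,189),.03); fit(wt,range(130,168),.0425)
for u,v in [(296,124),(296,181)]:print(ray(f,u,v,.0425))
print(ray(f,324,117,.03),ray(f,324,192,.03),ray(f,369,147,.06))
```

```text
[-0.02213375 -0.01150377] 0.00012358252235351944 [ 0.67193777 -0.02629204] [ 0.49505786 -0.02248583]
[-0.00694018  0.05418359] 0.0002025213966642547 [0.64700839 0.0497355 ] [0.5501075  0.05052448]
[0.66277418 0.04731413 0.0425    ]
[0.51369656 0.05013061 0.0425    ]
[ 0.68261136 -0.02629414  0.03      ] [ 0.48461664 -0.02175783  0.03      ] [ 0.59556685 -0.13927047  0.06      ]
```

View pics/crop.png

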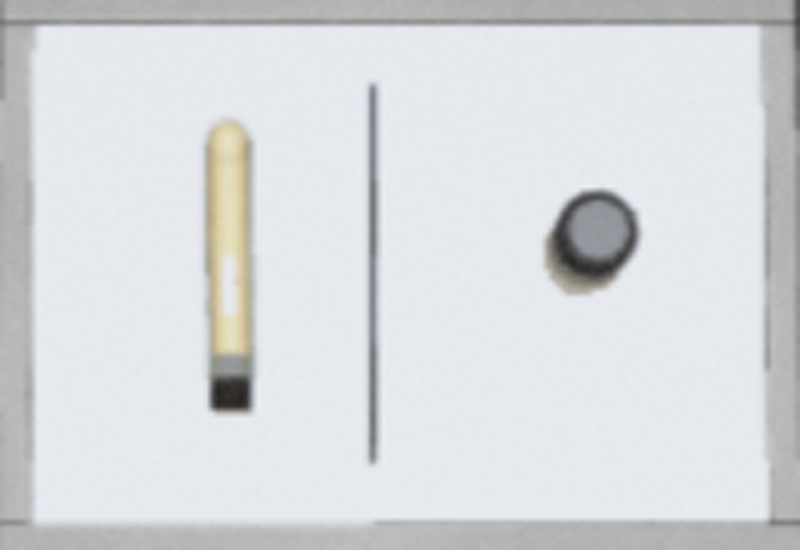

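Tube is about 74 mm left of the line (slope nearly parallel), so it rolls toward -y. I'll move above it with the fingers shut.

Request:
step_arm:
  moves:
    - [29, -28, 0, 0, 0, 0, 0]
    - [58, -56, 0, 0, 0, 0, 0]
    - [87, -84, 0, 0, 0, 0, 0]
    - [116, -112, 0, 0, 0, 0, 0]
    - [145, -140, 0, 0, 0, 0, 0]
    - [174, -168, 0, 0, 0, 0, 0]
    - [203, -196, 0, 0, 0, 0, 0]
    - [232, -224, 0, 0, 0, 0, 0]
  grip_force: 20

```text
clock: 0.9
tcp_pos: [0.3468, -0.3688, 0.2311]
orientation: [-3.111, -0.433, 0.0]
contact_force: [2.0, -0.2, -0.6]
grip_width: -0.0003
gripper_force: 0.0
```

Request:
step_arm:
  moves:
    - [29, -28, 0, 0, 0, 0, 0]
    - [58, -56, 0, 0, 0, 0, 0]
    - [87, -84, 0, 0, 0, 0, 0]
    - [116, -112, 0, 0, 0, 0, 0]
    - [145, -140, 0, 0, 0, 0, 0]
    - [174, -168, 0, 0, 0, 0, 0]
    - [203, -196, 0, 0, 0, 0, 0]
    - [232, -224, 0, 0, 0, 0, 0]

```text
clock: 1.7
tcp_pos: [0.5087, -0.0901, 0.2311]
orientation: [3.112, 0.433, -0.001]
contact_force: [1.8, -0.9, 0.1]
grip_width: 0.0002
gripper_force: 0.0
```

Request:
step_arm:
  moves:
    - [29, -28, 0, 0, 0, 0, 0]
    - [58, -56, 0, 0, 0, 0, 0]
    - [87, -84, 0, 0, 0, 0.1, 0]
    - [100, -100, 0, 0, 0, 0.2, 0]
    - [110, -110, 0, 0, 0, 0.29, 0]
    - [115, -113, 0, 0, 0, 0.299, 0]
    - [115, -113, 0, 0, 0, 0.299, 0]
    - [115, -113, 0, 0, 0, 0.299, 0]

```text
clock: 2.5
tcp_pos: [0.5878, 0.0474, 0.231]
orientation: [3.141, -0.034, -0.001]
contact_force: [-0.5, -0.2, -0.0]
grip_width: 0.0002
gripper_force: 0.0
```

Run:
```python
from h import *
import pickle
f=grab('wrist','w1.png');pickle.dump(f,open('w1.pkl','wb'))
o=r.get_obs();print(o['joints'])
R=cv2.Rodrigues(np.array(f['rvec'],float))[0];print(-R.T@np.array(f['tvec']).ravel(),R)
```

```text
[ 0.07625209  0.35981939 -0.33403378  1.74733693  0.1335899   1.05731156
 -1.89703925]
[0.67213193 0.04627035 0.37399302] [[-1.99632342e-02 -9.99800699e-01 -1.75772037e-04]
 [-9.45759805e-01  1.88271703e-02  3.24320720e-01]
 [-3.24252773e-01  6.64072863e-03 -9.45947165e-01]]
```

View pics/w1.png

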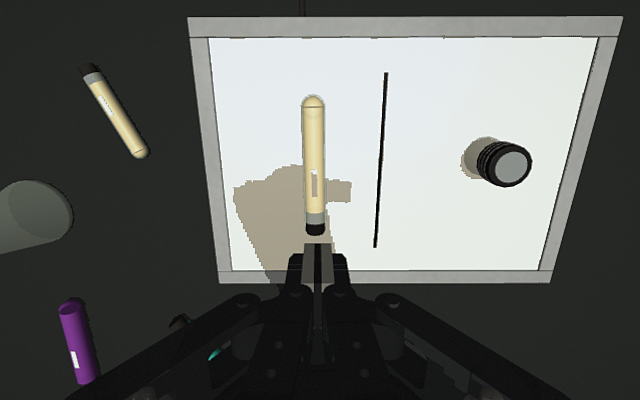

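The wrist view shows the tube centred about (314,165), the line from (387,73) to (375,247), the loupe at (505,163), and the shut fingertips at (318,250), roughly 16 mm wide across the roll direction. I'll get the axis from depth.

```bash
cat >> h.py <<'E'
def tube(f,xr,yr,zr=(.047,.06)):
    d=f['depth'];v,u=np.nonzero(d>0);z=d[v,u]
    R=cv2.Rodrigues(np.array(f['rvec'],float))[0];t=np.array(f['tvec'],float).ravel()
    P=(R.T@(np.linalg.inv(f['mtx'])@np.array([u,v,np.ones(len(u))])*z-t[:,None])).T
    m=(P[:,0]>xr[0])&(P[:,0]<xr[1])&(P[:,1]>yr[0])&(P[:,1]<yr[1])&(P[:,2]>zr[0])&(P[:,2]<zr[1])
    Q=P[m];p=np.polyfit(Q[:,0],Q[:,1],1)
    return p,np.polyval(p,.588),Q,P
E
python3 - <<'E'
from h import *
import pickle
for n in('w1','top'):
    f=pickle.load(open(n+'.pkl','rb'))
    for zr in((.040,.06),(.047,.06)):
        p,y,Q,P=tube(f,(.545,.655),(.02,.08),zr);print(n,p,y,len(Q),np.percentile(Q[:,2],[5,50,98]))
    _,_,Q,P=tube(f,(.50,.68),(.02,.08),(.04,.06));print(Q[:,0].min(),Q[:,0].max())
f=pickle.load(open('w1.pkl','rb'))
a=ray(f,387,73,.03);b=ray(f,375.5,247,.03);print(a,b,(a[1]-b[1])/(a[0]-b[0]))
# tube silhouette edges, row-wise
g=f['image'].astype(float)
for v in(110,130,150,200):print(v,[int(x) for x in g[v,296:332,2]])
E
```

```text
w1 [-0.00705983  0.0555414 ] 0.05139021736816593 2421 [0.04663354 0.05358869 0.05640042]
w1 [-0.00402039  0.05376211] 0.05139812524567521 2277 [0.04865091 0.05379742 0.05641498]
0.5135035256875033 0.6656324479933723
top [-0.00038169  0.04915609] 0.04893165043477102 395 [0.04547266 0.05232701 0.05862054]
top [-0.00064854  0.04909144] 0.048710093628124035 356 [0.04775646 0.05286593 0.05864016]
0.5127872010307823 0.6647618326705045
[ 0.68417132 -0.02514944  0.03      ] [ 0.48502702 -0.02139997  0.03      ] -0.018827903745721554
110 [239, 239, 240, 244, 241, 111, 125, 111, 130, 143, 150, 156, 160, 166, 174, 181, 187, 190, 180, 176, 168, 162, 156, 151, 143, 131, 116, 107, 158, 230, 244, 240, 239, 239, 239, 239]
130 [239, 240, 240, 244, 240, 123, 134, 107, 119, 133, 144, 150, 155, 160, 168, 175, 181, 186, 181, 173, 166, 160, 155, 149, 142, 134, 117, 112, 161, 220, 246, 240, 239, 239, 239, 239]
150 [240, 239, 240, 240, 245, 240, 118, 139, 104, 127, 139, 147, 152, 157, 164, 171, 175, 180, 178, 173, 167, 161, 157, 152, 144, 136, 120, 123, 176, 205, 247, 240, 240, 239, 240, 239]
200 [143, 143, 143, 144, 143, 143, 144, 144, 134, 121, 118, 135, 145, 151, 157, 161, 166, 171, 175, 173, 167, 164, 160, 155, 149, 140, 130, 115, 119, 141, 130, 143, 140, 139, 138, 138]
```

Request:
step_arm:
  moves:
    - [2, -8, 40, 0, 0, 0, 0]
    - [2, -8, 80, 0, 0, 0, 0]
    - [2, -8, 120, 0, 0, 0, 0]
    - [2, -8, 150, 0, 0, 0, 0]
    - [2, -8, 166, 0, 0, 0, 0]
    - [2, -8, 172, 0, 0, 0, 0]
    - [2, -8, 173, 0, 0, 0, 0]
    - [2, -8, 173, 0, 0, 0, 0]

```text
clock: 3.35
tcp_pos: [0.5914, 0.0565, 0.0597]
orientation: [-3.141, 0.035, -0.004]
contact_force: [-0.7, 0.3, 0.5]
grip_width: 0.0002
gripper_force: 0.0
```

Request:
step_arm:
  moves:
    - [0, 0, 1, 0, 0, 0, 0]
    - [0, 0, 1.5, 0, 0, 0, 0]
    - [0, 0, 2, 0, 0, 0, 0]
    - [0, 0, 2, 0, 0, 0, 0]

```text
clock: 3.75
tcp_pos: [0.5904, 0.0565, 0.0566]
orientation: [-3.141, 0.035, -0.001]
contact_force: [0.1, -0.6, 0.3]
grip_width: 0.0
gripper_force: 0.0
```

Request:
step_arm:
  moves:
    - [0, 0, 0.5, 0, 0, 0, 0]
    - [0, 0, 1, 0, 0, 0, 0]
    - [0, 0, 1.5, 0, 0, 0, 0]
    - [0, 0, 1.5, 0, 0, 0, 0]

```text
clock: 4.15
tcp_pos: [0.5904, 0.0566, 0.0551]
orientation: [3.141, -0.035, 0.0]
contact_force: [-0.8, -0.3, 4.1]
grip_width: 0.0001
gripper_force: 1.8
```

Contact with about 4 N. First stroke.

Request:
step_arm:
  moves:
    - [0, 2, 0.2, 0, 0, 0, 0]
    - [0, 5, 0.2, 0, 0, 0, 0]
    - [0, 8, 0.2, 0, 0, 0, 0]
    - [0, 11, 0.2, 0, 0, 0, 0]
    - [0, 14, 0.2, 0, 0, 0, 0]
    - [0, 17, 0.2, 0, 0, 0, 0]
    - [0, 19, 0.2, 0, 0, 0, 0]
    - [0, 20, 0.2, 0, 0, 0, 0]

```text
clock: 4.95
tcp_pos: [0.5903, 0.0363, 0.055]
orientation: [-3.141, 0.035, -0.001]
contact_force: [-2.4, 1.8, 5.0]
grip_width: -0.0001
gripper_force: 2.6
```

```bash
cat >> h.py <<'E'
def look(n='w',fn=None):
    f=grab('wrist',fn);o=r.get_obs();print('tcp',o['tcp_pos'],o['contact_force'],o['clock'])
    y=o['tcp_pos'][1]
    for zr in((.040,.0565),(.047,.0565)):
        p,yy,Q,P=tube(f,(.605,.655),(y-.03,y+.03),zr);print(p[0],np.polyval(p,[.5895,.63]),len(Q))
    print('ends',tube(f,(.5,.69),(y-.03,y+.03),(.04,.0565))[2][:,0].max())
    return f
E
python3 -c "
from h import *
look(fn='w2.png')"
```

```text
tcp [0.59026574 0.0361393  0.05503935] [-2.21793014  0.05767245  5.28742266] 5.0
-0.0035255944623657494 [0.04095605 0.04081326] 4774
-0.005586592503251514 [0.04114691 0.04092065] 4607
ends 0.665813160987533
```

View pics/w2.png

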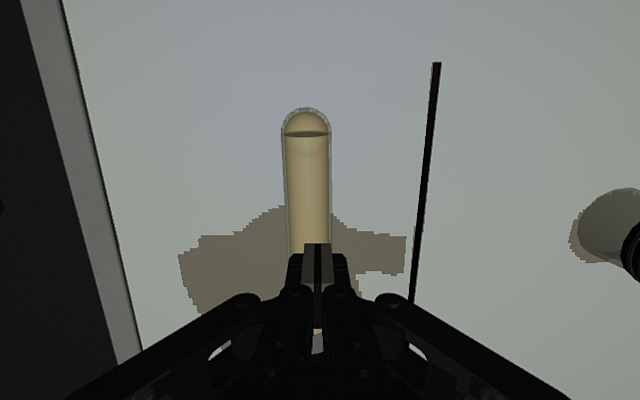

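The wrist view shows the tube's rounded end at (307,110) rolling cleanly toward the line at (437,65)–(412,303): it moved 10.4 mm for 20.3 mm of finger travel. I'll continue stroke by stroke.

Request:
step_arm:
  moves:
    - [0, 0, -4, 0, 0, 0, 0]
    - [0, -4, -5, 0, 0, 0, 0]
    - [0, -11, -5, 0, 0, 0, 0]
    - [0, -11, -4, 0, 0, 0, 0]
    - [0, -11, -2, 0, 0, 0, 0]
    - [0, -11, -0.5, 0, 0, 0, 0]
    - [0, -11, 0, 0, 0, 0, 0]
    - [0, -11, 0, 0, 0, 0, 0]

```text
clock: 5.8
tcp_pos: [0.59, 0.0475, 0.055]
orientation: [3.141, -0.035, -0.0]
contact_force: [-1.9, 0.6, 5.7]
grip_width: -0.0001
gripper_force: 2.8
```

Request:
step_arm:
  moves:
    - [0, 2, 0, 0, 0, 0, 0]
    - [0, 5, 0, 0, 0, 0, 0]
    - [0, 9, 0, 0, 0, 0, 0]
    - [0, 13, 0, 0, 0, 0, 0]
    - [0, 17, 0, 0, 0, 0, 0]
    - [0, 20, 0, 0, 0, 0, 0]
    - [0, 23, 0, 0, 0, 0, 0]
    - [0, 24, 0, 0, 0, 0, 0]

```text
clock: 6.6
tcp_pos: [0.5898, 0.0229, 0.055]
orientation: [3.141, -0.036, 0.001]
contact_force: [-1.3, -0.0, 5.5]
grip_width: 0.0002
gripper_force: 2.5
```

```bash
python3 -c "
from h import *
look()"
```

```text
tcp [0.58981017 0.02287316 0.05502273] [-1.13187353 -0.31464342  5.68904769] 6.65
-0.0061556806859217805 [0.02866408 0.02841478] 4773
-0.0036873033144842592 [0.02863341 0.02848407] 4622
ends 0.6658320631560538
```

Request:
step_arm:
  moves:
    - [0, 0, -4, 0, 0, 0, 0]
    - [0, -4, -5, 0, 0, 0, 0]
    - [0, -12, -5, 0, 0, 0, 0]
    - [0, -12, -4, 0, 0, 0, 0]
    - [0, -12, -2, 0, 0, 0, 0]
    - [0, -12, -0.5, 0, 0, 0, 0]
    - [0, -12, 0, 0, 0, 0, 0]
    - [0, -12, 0, 0, 0, 0, 0]

```text
clock: 7.45
tcp_pos: [0.5897, 0.0355, 0.0549]
orientation: [3.141, -0.035, -0.0]
contact_force: [-2.4, 0.9, 5.8]
grip_width: -0.0
gripper_force: 2.7
```

Request:
step_arm:
  moves:
    - [0, 2, 0, 0, 0, 0.002, 0]
    - [0, 5, 0, 0, 0, 0.005, 0]
    - [0, 9, 0, 0, 0, 0.008, 0]
    - [0, 13, 0, 0, 0, 0.011, 0]
    - [0, 17, 0, 0, 0, 0.014, 0]
    - [0, 20, 0, 0, 0, 0.017, 0]
    - [0, 23, 0, 0, 0, 0.02, 0]
    - [0, 24, 0, 0, 0, 0.02, 0]

```text
clock: 8.25
tcp_pos: [0.5896, 0.0109, 0.055]
orientation: [3.141, -0.068, 0.001]
contact_force: [-1.3, 0.8, 5.3]
grip_width: -0.0
gripper_force: 2.5
```

```bash
python3 -c "
from h import *
look()"
```

```text
tcp [0.58956691 0.01084916 0.05502774] [-1.39549884  0.61184046  4.63200914] 8.3
-0.0054477860467518555 [0.01614982 0.01592918] 4810
-0.004519351994618936 [0.01625633 0.01607329] 4643
ends 0.6657274129521757
```

Request:
step_arm:
  moves:
    - [0, 0, -4, 0, 0, 0, 0]
    - [0, -4, -5, 0, 0, -0.02, 0]
    - [0, -12, -5, 0, 0, -0.02, 0]
    - [0, -12, -4, 0, 0, -0.02, 0]
    - [0, -12, -2, 0, 0, -0.02, 0]
    - [0, -12, -0.5, 0, 0, -0.02, 0]
    - [0, -12, 0, 0, 0, -0.02, 0]
    - [0, -12, 0, 0, 0, -0.02, 0]

```text
clock: 9.1
tcp_pos: [0.5897, 0.0235, 0.0549]
orientation: [3.141, -0.035, -0.0]
contact_force: [-3.0, 1.0, 5.2]
grip_width: -0.0002
gripper_force: 2.5
```

Request:
step_arm:
  moves:
    - [0, 2, 0, 0, 0, 0, 0]
    - [0, 5, 0, 0, 0, 0, 0]
    - [0, 9, 0, 0, 0, 0, 0]
    - [0, 13, 0, 0, 0, 0, 0]
    - [0, 17, 0, 0, 0, 0, 0]
    - [0, 20, 0, 0, 0, 0, 0]
    - [0, 23, 0, 0, 0, 0, 0]
    - [0, 24, 0, 0, 0, 0, 0]

```text
clock: 9.9
tcp_pos: [0.5895, -0.0011, 0.055]
orientation: [3.141, -0.036, 0.001]
contact_force: [-1.6, 0.3, 4.5]
grip_width: 0.0003
gripper_force: 2.5
```

Request:
step_arm:
  moves:
    - [0, 0, -4, 0, 0, 0, 0]
    - [0, -4, -5, 0, 0, 0, 0]
    - [0, -12, -5, 0, 0, 0, 0]
    - [0, -12, -4, 0, 0, 0, 0]
    - [0, -12, -2, 0, 0, 0, 0]
    - [0, -12, -0.5, 0, 0, 0, 0]
    - [0, -12, 0, 0, 0, 0, 0]
    - [0, -12, 0, 0, 0, 0, 0]

```text
clock: 10.7
tcp_pos: [0.5895, 0.0115, 0.0549]
orientation: [3.141, -0.035, -0.0]
contact_force: [-1.7, 1.3, 3.4]
grip_width: 0.0001
gripper_force: 2.3
```

```bash
python3 -c "
from h import *
look()"
```

```text
tcp [0.5894353  0.01146825 0.05484691] [-1.71226816  0.51724062  4.81074337] 10.75
-0.003027745857289612 [0.00449513 0.00437251] 4858
-0.0039920553286387425 [0.00443383 0.00427216] 4669
ends 0.6656575096272868
```

Request:
step_arm:
  moves:
    - [0, 2, 0, 0, 0, 0, 0]
    - [0, 5, 0, 0, 0, 0, 0]
    - [0, 9, 0, 0, 0, 0, 0]
    - [0, 13, 0, 0, 0, 0, 0]
    - [0, 17, 0, 0, 0, 0, 0]
    - [0, 21, 0, 0, 0, 0, 0]
    - [0, 24, 0, 0, 0, 0, 0]
    - [0, 25, 0, 0, 0, 0, 0]

```text
clock: 11.55
tcp_pos: [0.5893, -0.0143, 0.055]
orientation: [3.141, -0.036, 0.001]
contact_force: [-2.7, 0.2, 5.1]
grip_width: 0.0001
gripper_force: 2.8
```

Request:
step_arm:
  moves:
    - [0, 0, -4, 0, 0, 0, 0]
    - [0, -4, -5, 0, 0, 0, 0]
    - [0, -12, -5, 0, 0, 0, 0]
    - [0, -12, -4, 0, 0, 0, 0]
    - [0, -12, -2, 0, 0, 0, 0]
    - [0, -12, -0.5, 0, 0, 0, 0]
    - [0, -12, 0, 0, 0, 0, 0]
    - [0, -12, 0, 0, 0, 0, 0]

```text
clock: 12.35
tcp_pos: [0.5892, -0.0015, 0.0549]
orientation: [3.141, -0.035, -0.001]
contact_force: [-1.0, 0.5, 4.5]
grip_width: 0.0001
gripper_force: 2.3
```

Request:
step_arm:
  moves:
    - [0, 2, 0, 0, 0, 0, 0]
    - [0, 5, 0, 0, 0, 0, 0]
    - [0, 9, 0, 0, 0, 0, 0]
    - [0, 13, 0, 0, 0, 0, 0]
    - [0, 17, 0, 0, 0, 0, 0]
    - [0, 20, 0, 0, 0, 0, 0]
    - [0, 22, 0, 0, 0, 0, 0]
    - [0, 22, 0, 0, 0, 0, 0]

```text
clock: 13.15
tcp_pos: [0.589, -0.0243, 0.055]
orientation: [3.141, -0.036, 0.001]
contact_force: [-1.6, -0.9, 5.6]
grip_width: 0.0002
gripper_force: 2.7
```

Request:
step_arm:
  moves:
    - [0, 0, -4, 0, 0, 0, 0]
    - [0, 0, -15, 0, 0, 0, 0]
    - [0, 0, -40, 0, 0, 0, 0]
    - [-30, 0, -80, 0, 0, 0, 0]
    - [-60, 0, -120, 0, 0, 0, 0]
    - [-60, 0, -120, 0, 0, 0, 0]
    - [-60, 0, -120, 0, 0, 0, 0]
    - [-60, 0, -120, 0, 0, 0, 0]

```text
clock: 13.95
tcp_pos: [0.5288, -0.0223, 0.1742]
orientation: [3.141, -0.035, -0.001]
contact_force: [-0.2, -0.0, 0.3]
grip_width: -0.0002
gripper_force: 0.0
```

```bash
cat >> h.py <<'E'
def full(fn):
    f=grab('wrist',fn);o=r.get_obs();print('tcp',o['tcp_pos'],o['contact_force'],o['clock'])
    for zr in((.040,.0575),(.047,.0575)):
        p,yy,Q,P=tube(f,(.535,.655),(-.06,.03),zr);print(p[0],np.polyval(p,[.527,.5895,.651]),len(Q))
    Q=tube(f,(.5,.69),(-.06,.03),(.04,.0575))[2];print('x',Q[:,0].min(),Q[:,0].max())
    return f
E
python3 -c "
from h import *
import pickle
f=full('w3.png');pickle.dump(f,open('w3.pkl','wb'))"
```

```text
tcp [ 0.52872064 -0.02222389  0.17370721] [-0.37255325 -0.55118356 -0.48551301] 14.0
-0.00593238591537366 [-0.01974775 -0.02011853 -0.02048337] 4511
-0.003392316324196838 [-0.01997454 -0.02018656 -0.02039519] 4310
x 0.5129837415845495 0.6653202618203832
```

View pics/w3.png

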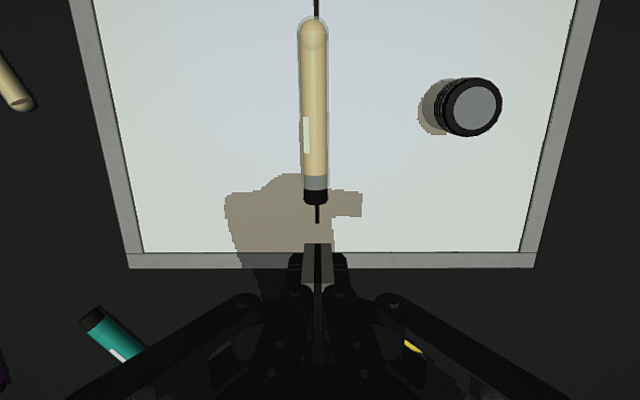

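The tube now sits almost on the line. The line shows beyond both ends, at about (317,8) and (317.5,214), with the tube end at (313,20) and the stopper at (315.5,197). Now to measure the line's position in this view.

Run:
```python
from h import *
import pickle
f=pickle.load(open('w3.pkl','rb'));g=cv2.cvtColor(f['image'],cv2.COLOR_RGB2GRAY).astype(float)
def c(v,a,b,z,bg):
    s=g[v,a:b];k=np.clip(bg-s,0,None);u=(k*np.arange(a,b)).sum()/k.sum();return ray(f,u,v,z)[:2]
P=np.array([c(v,308,327,.03,150) for v in range(2,14)]);B=np.array([c(v,308,327,.03,90) for v in range(209,221)])
print(P.mean(0),B.mean(0));L=np.polyfit(np.r_[P,B][:,0],np.r_[P,B][:,1],1);print(L[0],np.polyval(L,[.527,.5895,.651]))
# stopper sides and tube silhouettes
for v in (30,50,80,110,160,196):print(v,g[v,294:334].astype(int))
```

```text
[ 0.67345866 -0.02341092] [ 0.49414818 -0.02029134]
-0.017396578559878775 [-0.02086294 -0.02195023 -0.02302012]
30 [204 207 201 163 166 135 124 140 150 159 164 167 170 174 176 178 182 188
 190 188 184 180 176 171 168 168 164 159 151 142 128 122 158 162 182 209
 205 203 203 203]
50 [206 208 203 162 120 107 120 136 148 156 164 168 171 173 174 173 177 178
 182 184 181 176 173 172 172 172 168 162 155 147 134 118 129 167 173 210
 206 206 205 204]
80 [206 205 209 205 164 121 112 124 139 149 158 165 170 174 177 180 185 188
 192 193 193 184 180 176 174 173 171 165 159 150 139 124 132 167 164 213
 207 207 206 206]
110 [207 207 208 210 205 164 122 113 124 142 151 160 166 172 174 178 182 186
 189 192 194 186 183 178 176 175 173 168 162 153 143 125 127 173 168 214
 209 207 207 207]
160 [208 208 208 208 212 201 123 123 134 116 133 148 158 165 170 175 179 180
 184 187 188 186 184 181 177 177 176 171 166 158 149 136 118 127 172 197
 211 208 208 208]
196 [134 135 134 135 135 134 135 137 136  98   0  10  14  15  15  18  16  16
  18  17  13  15  15  17  18  19  14  16  17  13  15  10   4  34 101 143
 137 134 134 135]
```

```bash
cat >> h.py <<'E'
def sil(f,z=.0425,th=.88):
    """silhouette midline of tube vs plate background per row, in world"""
    g=cv2.cvtColor(f['image'],cv2.COLOR_RGB2GRAY).astype(float);P=[]
    for v in list(range(30,85))+list(range(95,165,2)):
        s=g[v];bl=np.median(s[270:290]);br=np.median(s[340:360])
        if min(bl,br)<190: continue
        def edge(us,b):
            for u,w in us:
                if s[w]<th*b: return u+(w-u)*(s[u]-th*b)/(s[u]-s[w])
        l=edge([(u,u+1) for u in range(285,330)],bl);q=edge([(u,u-1) for u in range(345,300,-1)],br)
        P.append(np.r_[ray(f,(l+q)/2,v,z)[:2],q-l])
    P=np.array(P);p=np.polyfit(P[:,0],P[:,1],1)
    print('sil',p[0],np.polyval(p,[.527,.5895,.651]),len(P),np.std(P[:,1]-np.polyval(p,P[:,0])),P[:,2].min(),P[:,2].max())
E
python3 -c "
from h import *
import pickle
f=pickle.load(open('w3.pkl','rb'));sil(f);print(f['mtx'])
f=grab('top');print(tube(f,(.53,.655),(-.06,.03),(.04,.06))[:2]);c=f['image'][105:205,284:364,::-1];cv2.imwrite('pics/c2.png',cv2.resize(c,None,fx=6,fy=6,interpolation=cv2.INTER_CUBIC))"
```

```text
sil -0.010981549865672584 [-0.01887457 -0.01956092 -0.02023629] 90 0.0001372792332878242 29.098461538461493 32.2811111111111
[[314.385908     0.         317.24649929]
 [  0.         314.385908   194.72599312]
 [  0.           0.           1.        ]]Traceback (most recent call last):
  File "<string>", line 5, in <module>
    f=grab('top');print(tube(f,(.53,.655),(-.06,.03),(.04,.06))[:2]);c=f['image'][105:205,284:364,::-1];cv2.imwrite('pics/c2.png',cv2.resize(c,None,fx=6,fy=6,interpolation=cv2.INTER_CUBIC))
                        ~~~~^^^^^^^^^^^^^^^^^^^^^^^^^^^^^^^^^^^
  File "h.py", line 16, in tube
    Q=P[m];p=np.polyfit(Q[:,0],Q[:,1],1)
             ~~~~~~~~~~^^^^^^^^^^^^^^^^^
    raise TypeError("expected non-empty vector for x")
TypeError: expected non-empty vector for x
```

Remaining about 2 mm, slightly more at the far end. I'll do the final stroke with the finger nearer the far end.

Request:
step_arm:
  moves:
    - [45, -3, 20, 0, 0, 0, 0]
    - [90, -6, 50, 0, 0, 0, 0]
    - [96, -6, 85, 0, 0, 0, 0]
    - [96, -6, 108, 0, 0, 0, 0]
    - [96, -6, 115, 0, 0, 0, 0]
    - [96, -6, 118, 0, 0, 0, 0]
    - [96, -6, 119.5, 0, 0, 0, 0]
    - [96, -6, 120, 0, 0, 0, 0]

```text
clock: 14.85
tcp_pos: [0.6255, -0.0183, 0.0553]
orientation: [-3.141, 0.035, -0.002]
contact_force: [0.1, -0.3, 0.7]
grip_width: 0.0002
gripper_force: 0.0
```

Request:
step_arm:
  moves:
    - [0, 0, 0.2, 0, 0, 0, 0]
    - [0, 0.5, 0.2, 0, 0, 0, 0]
    - [0, 1.5, 0.2, 0, 0, 0.005, 0]
    - [0, 2.5, 0.2, 0, 0, 0.01, 0]
    - [0, 3.5, 0.2, 0, 0, 0.015, 0]
    - [0, 4.2, 0.2, 0, 0, 0.015, 0]
    - [0, 4.2, 0.2, 0, 0, 0.015, 0]
    - [0, 4.2, 0.2, 0, 0, 0.015, 0]

```text
clock: 15.65
tcp_pos: [0.6254, -0.0226, 0.055]
orientation: [3.141, -0.059, 0.002]
contact_force: [-0.9, -0.5, 5.5]
grip_width: -0.0001
gripper_force: 2.8
```

Request:
step_arm:
  moves:
    - [0, 0, -4, 0, 0, 0, 0]
    - [0, 0, -15, 0, 0, 0, 0]
    - [0, 0, -40, 0, 0, 0, 0]
    - [-48, 0, -80, 0, 0, -0.015, 0]
    - [-96, 0, -120, 0, 0, -0.015, 0]
    - [-96, 0, -120, 0, 0, -0.015, 0]
    - [-96, 0, -120, 0, 0, -0.015, 0]
    - [-96, 0, -120, 0, 0, -0.015, 0]

```text
clock: 16.45
tcp_pos: [0.5293, -0.0191, 0.1751]
orientation: [3.141, -0.035, 0.003]
contact_force: [0.5, -0.8, -0.1]
grip_width: -0.0002
gripper_force: 0.0
```

```bash
cat >> h.py <<'E'
def line(f):
    g=cv2.cvtColor(f['image'],cv2.COLOR_RGB2GRAY).astype(float)
    def c(v,a,b,z,bg):
        s=g[v,a:b];k=np.clip(bg-s,0,None);u=(k*np.arange(a,b)).sum()/k.sum();return ray(f,u,v,z)[:2]
    P=np.array([c(v,308,327,.03,150) for v in range(2,12)]+[c(v,308,327,.03,90) for v in range(210,219)])
    L=np.polyfit(P[:,0],P[:,1],1);print('line',L[0],np.polyval(L,[.527,.5895,.651]),np.std(P[:,1]-np.polyval(L,P[:,0])))
E
python3 -c "
from h import *
f=full('w4.png');sil(f);line(f)
c=f['image'][0:230,240:400,::-1];cv2.imwrite('pics/w4c.png',cv2.resize(c,None,fx=2.6,fy=2.6,interpolation=cv2.INTER_CUBIC))"
```

```text
tcp [ 0.52938298 -0.01907979  0.17433731] [ 1.01329387 -0.2263511   0.38111501] 16.5
-0.0037411005036288667 [-0.02172034 -0.02195416 -0.02218424] 4445
-0.0030181426328352856 [-0.02198208 -0.02217072 -0.02235633] 4313
x 0.513533008000512 0.6656728750752057
sil -0.010451912072125973 [-0.02097903 -0.02163227 -0.02227507] 90 0.00016969961080908524 29.03512605042016 32.64406364749084
line -0.016471928433315762 [-0.02101091 -0.0220404  -0.02305343] 2.7743906556871074e-05
```

View pics/w4c.png

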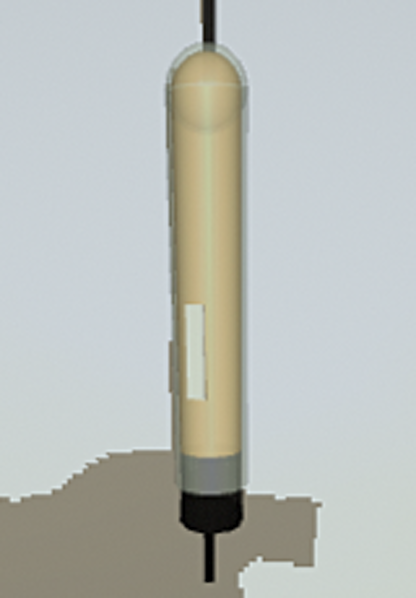

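The crop shows the line leaving the middle of both ends: (208,20) above the tube, whose tip is at (208,50), and (210,560) below the stopper centre at (211,510). Error is under 1 mm everywhere, and the hand is clear.

```bash
python3 -c "
from h import *
print(r.hand_in())"
```

```text
the job is handed in; nothing more can be done
None
```

The tube was rolled onto the counting line in seven light strokes (about 5 N). It lies within about 1 mm of the line along its whole length, the hand was taken clear, the loupe, flask and tally counter were not touched, and the job was handed in at about 16.5 s.

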